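Release a rack press ratchet, raise its plate and load a rack of tubes

TASK

Get the cap press ready for the next rack. Lift the pawl out of the ratchet wheel and throw it right over onto its rest pin, then wind the crank backward (up and over, towards the column) until the pressing plate is all the way up. Then slide the rack of capped tubes, without lifting it, up the loading ramp and under the plate until its nose is home against the back stop, let go, and leave the other things on the table where they are.

Things in the scene. Friction and masses are not known exactly. Their poses are not given: they have to be found in the camera images.
- press: Fixed grey bench press that seats tube caps. Origin on the table under the plate's centre; x runs from ramp to column, y level, z up (mm below are in this frame). Column 64 wide at x 72 to 135; head 60 wide, x -33 to 135, z 146 to 212; a 24 square ram sticks out of its top at x 0, y 0, to z 240 (start), 270 (plate up). Ratchet, pawl and crank are on the head's -y side.
- plate (a point): Centre of the pressing plate's underside, a plate 120 (press x) by 62 by 16 mm below the head, facing down. Its height is 85 mm + 20 mm per rad of joint crank: too low at the start for the rack (80 mm high, on the 18 mm high bed), 120 mm when fully up.
- ramp_foot (a point): Middle of the loading ramp's lower edge, on the table (press x -200, y 0). The ramp is 130 wide, rises 18 mm by press x -80 (8.5 degrees) and leads onto the level bed. Guide rails 12 high, 8 thick, 72 apart inside, line ramp and bed; before the foot they flare out, 16 high, to an inner width of about 120 at press x -259.
- rack_home (a point): Fixed point in the press: where rack_center is when the rack stands on the bed with its nose touching the back stop (press x -31.5, y 0, z 58). The stop is an upright steel plate, 36 high, its face at press x 66. Axes as the press.
- pawl_knob (a point): Centre of the black ball knob (23 mm) on the pawl's lifting stem; can be pinched from above with the fingers closing along the press's y. At the start at about press x 24 to 28, y -42, z 280 to 290, with 30 mm free on both sides. It moves on a circle of radius 84 mm about pawl_pivot, in a plane of the press's x and z.
- pawl_pivot (a point): The pawl's pivot, fixed (press x 96, y -42, z 237), axis along the press's y. The pawl (steel, 65 long, 12 thick, 0.14 kg, no spring, falls by its weight) lies from it towards -x on the ratchet wheel (93 diameter, 18 saw teeth 7 deep). While it lies there the crank cannot go backward more than one tooth.
- pawl (a joint): Pawl angle, rad: 0 to 0.13 lying in the teeth (nose towards -x), grows as the knob is lifted up and over towards +x; balances at about 1.2 and then falls on by itself to 1.9, resting on its rest pin. The knob's direction from the pivot is 2.60 rad minus this value, measured from the press's +x towards +z.
- crank_grip (a point): Middle of the crank's black grip, a freely turning sleeve 100 mm long and 23 mm in diameter along the press's y (from y -72 to -172 mm of the press). It moves on a circle of 90 mm radius about crank_axis.
- crank_axis (a point): Fixed point on the crank's (and ratchet wheel's) axis, level with the middle of the grip (x 31, y -122, z 185 mm of the press); the axis lies along the press's y.
- crank (a joint): Crank angle, rad. 0: plate lowest, crank pointing to the press's -x and 0.26 rad below level. Grows as it is wound backward, the grip going up and over towards +x, to the end stop at 1.75 (crank almost upright, plate fully up). Starts at 0 to 0.35. Stays where it is left; takes 6 to 12 N at the grip.
- rack_center (a point): Centre, 40 mm above the underside, of the loose rack: white tray 195 (x, nose at +x) by 66 by 8 mm; on it a white block with 2 x 5 capped tubes, 80 mm high in all, over the front 130 mm, and an end handle at the back. 0.35 to 0.7 kg. It starts on the table before the ramp, nose to the flared mouth, a little askew.
- rack_handle (a point): Centre of the rack's upright end handle, 40 mm above the rack's underside: a flat plate 12 mm thick (x) by 60 wide, from 8 to 58 mm high, its back face (the rack's rear end) 6 mm behind this point. Pushed on its back face or pinched. There are 50 mm of bare tray between handle and tubes.
- foam_rack: Bystander: loose white foam block 104 x 104 x 38 mm with some tubes, no handle. Origin under its centre. Leave it.
- disinfectant: Bystander: white bottle, 68 mm diameter, 190 mm high. Origin under its centre. Leave it.
- glove_box: Bystander: carton 125 x 235 x 72 mm. Origin under its centre. Leave it.

How it is judged:
On the way, in this order (a step that is already met when the one before it is completed fails the run):
1. the pawl is out of the ratchet wheel and thrown over onto its rest pin (value of joint pawl above 1.7 rad), for 0.2 s.
2. the crank is wound back and the plate is all the way up (value of joint crank above 1.6 rad and value of joint pawl above 1.7 rad), for 0.2 s.
3. the rack is home on the bed, its nose against the back stop (x of rack_center in the frame of rack_home above -0.004 m), for 0.2 s.
At the end, for the whole second after the job is handed in: The pawl lies over on its rest pin (joint above 1.7 rad), the crank is wound back with the plate up (joint above 1.6 of 1.75 rad), and the rack stands level on the bed between the guides, its nose within 4 mm of the back stop, at rest and released (all of step 2 and x of rack_center in the frame of rack_home above -0.004 m and distance between rack_center and rack_home below 0.008 m and angle between the x axis of rack_center and the x axis of press, either way round below 0.06 rad and angle between rack_center's own z axis and vertical below 0.04 rad and linear speed of rack below 0.01 m/s); the robot touches nothing.
It fails at once if the rack is lifted (its centre more than 30 mm above its height on the bed) instead of slid (z of rack_center in the frame of rack_home above 0.03 m).
It fails at once if the rack is tipped by more than 0.4 rad (angle between rack_center's own z axis and vertical above 0.4 rad).
It fails at once if a bystander is moved by more than 30 mm (distance of any of foam_rack, disinfectant, glove_box from where it was at the start of the episode above 0.03 m).
It also fails if it takes over 70 s, if anything falls off the work surface, if the arm or the gripper's body presses on something with over 40 N, if the wrist force passes 120 N, or if a joint passes its speed limit or range.

ROBOT

A 7-joint arm with a two-finger parallel gripper is mounted at the origin on the work surface. World frame = base frame: x ahead of the robot, y to its left, z up, the work surface at z = 0. Lengths are in m, angles in rad, forces in N, time in s.
With the tool pointing down it reaches from about 0.4 to 0.875 m from the base axis. Payload 4.4 kg.
Tool frame: the origin (TCP) lies where the fingers leave the gripper's body, on its centre line; the fingertips stand 73 mm ahead of it and the grasp point (between the pads) lies 54 mm ahead of it; z points along the fingers, y is the line along which they close (so a half turn about z gives the same grasp; the last joint's range is limited). The gripper opens to 85 mm and grips with 20 to 120 N. Pads are 22 mm wide; open, the fingers measure 114 mm over their backs; the gripper's body (76 mm by 85 mm) begins 54 mm behind the grasp point. The pads swing forward as they close: fully open they stand 13 mm farther back than shut.
Start: joints at [1.279, 0.628, 0.038, 1.517, -0.027, 0.996, -0.02], TCP at [0.146, -0.634, 0.304] pointing down, gripper open.
Joint ranges: [-3.06, 3.06], [-0.37, 2.12], [-1.25, 1.32], [0.18, 2.47], [-1.1, 4.24], [0.23, 1.98], [-2.94, 2.94]. Speed limits (rad/s): [2.57, 2.57, 3.14, 3.14, 3.14, 3.14, 3.14].

INTERFACE

Orientations are given as [roll, pitch, yaw] about the fixed x, y, z axes, in that order (R = Rz(yaw) Ry(pitch) Rx(roll)).
In Python, from rig import get_obs, get_image, sign_off gives the robot as it stands.
- The arm moves only by the tool send_rows, never from a script. Its argument "steps" is a list of rows, each a list of 7 numbers: the shift along the tool's x, y, z in cm, then the turn, a rotation vector about the tool's x, y, z in degrees, then the opening, from 0 (shut) to 1 (fully open). In form: [[tx, ty, tz, rx, ry, rz, jaw], ...]. A call has 1 to 20 rows; each row shifts and turns the commanded pose from where the row before left it, along the tool's axes as they then stand; what a row does not reach is not made up. A row lasts 1/12 s, in which the tool goes at most 41.7 mm and 7.16 degrees, less where a joint would pass 70% of its speed; a pose out of reach is approached as far as the arm can. A call is refused whole if a number of a shift passes 4.17 or a number of a turn 7.16, either way. A call with a gripper value outside its range is refused whole. The fingers move at their own pace and stop on an object; "newtons" is the grip in N (left out, the last holds). Time passes only in rows, so rows that do not move let the fingers close. It gives the time, the measured TCP pose, the force, the opening and the grip force at its end, in the units of the state.
- get_obs(): the state, without advancing time (a new reading comes with each control period).
- get_image(name): name is "side" or "top"; returns a dict with "image" (420x560x3 uint8, blue, green, red), "depth" (420x560 float32, m along the optical axis (not along the pixel's ray), 0 where there is no reading), "K" (3x3 intrinsics, pixels), "rvec" (rotation vector, rad) and "tvec" (3), from world to camera coordinates, as OpenCV has them. Camera axes: x right, y down, z forward; pixel columns grow to the right and rows downward; lengths in m; the calibration is good to about 2 mm. A picture is of the moment at which its call begins.
- sign_off(): hands the job in; it is judged then, once.
The state is a dict: "time": time; "q": joint angles; "joint_velocities": joint speeds; "effort": joint torques, N m; "eef_pos": TCP position; "tool_rot": TCP orientation; "force": force on the tool from outside, world axes, zero at the start; "torque": the same for the moment, N m; "width": finger opening in m; "finger_force": force on a finger pad.
Only numpy, scipy, OpenCV 4.12 (cv2) and the standard library are available. Lean on these libraries where they do the work, as an engineer would, in place of code of your own. Each camera call takes 0.05 s, during which the arm holds its last target. There are 200 camera calls.

## Working session

There is one attempt and no reset: what is moved stays moved. The work goes in short steps, Python scripts to look and compute and a tool call to move; the robot and the scene stay as the last step left them, time stands still between calls to the robot, and variables do not carry over. Pictures are saved under pics/ and viewed, at most 10 in all, crops included, and the job is handed in when it is done.

Besides the shell and the picture viewer there is one more tool, called after ">>>" as name([rows], argument=value, ...), one row to a line, values as JSON. send_rows: Moves the arm, as the interface text tells. Its arguments: {"type":"object","properties":{"steps":{"type":"array","items":{"type":"array","items":{"type":"number"}}},"newtons":{"type":"number"}},"required":["steps"]}

```bash
mkdir -p pics; ls
cat > h.py <<'E'
import numpy as np, cv2
from rig import get_obs, get_image, sign_off
def cam(n):
    d=get_image(n); R=cv2.Rodrigues(np.array(d["rvec"],float))[0]; t=np.array(d["tvec"],float).ravel()
    return d,R,t
def cloud(d,R,t):
    z=d["depth"]; K=d["K"]; v,u=np.indices(z.shape)
    P=np.stack([(u-K[0,2])/K[0,0]*z,(v-K[1,2])/K[1,1]*z,z],-1)
    W=(P-t)@R; W[z==0]=np.nan
    return W
E
python3 - <<'E'
from h import *
import pickle
for n in("top","side"):
    d,R,t=cam(n); cv2.imwrite(f"pics/{n}0.png",d["image"]); pickle.dump((d,R,t),open(n+"0.pkl","wb"))
    print(n,-R.T@t,R[2],d["K"][0,0])
o=get_obs();print(o)
E
```

```text
pics
top [0.43297451 0.09236111 1.49551516] [ 0.09503615  0.00536621 -0.99545936] 493.27503036899867
side [0.08486684 1.12224422 1.22194795] [ 0.29617136 -0.66548965 -0.68513214] 511.0031700028447
{'time': 0.1, 'q': array([ 1.27921774,  0.62922809,  0.03844217,  1.51826488, -0.0269904 ,
        0.99630693, -0.02003543]), 'joint_velocities': array([ 0.00070361, -0.00161503, -0.00042347, -0.00464846,  0.00098205,
        0.00029031,  0.0002493 ]), 'effort': array([ 2.74883139e-03, -5.64536154e+01,  1.23108655e+00, -1.93974406e+01,
        1.15714862e-02,  5.38342923e-03, -6.47601269e-06]), 'eef_pos': array([ 0.14544516, -0.63307143,  0.30309845]), 'tool_rot': array([-3.13990340e+00,  2.22198760e-05,  2.25750555e-01]), 'force': array([-0.45464083,  0.75920651, -0.16769155]), 'torque': array([ 0.02190306, -0.0226858 , -0.04967921]), 'finger_force': 0.0, 'width': 0.08574080609466195}
```

View pics/top0.png

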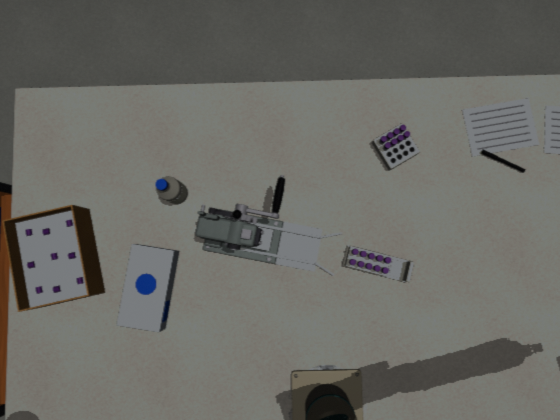

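View pics/side0.png

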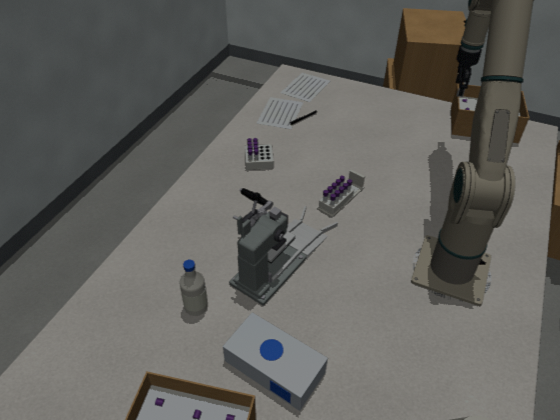

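The top view shows the press at about (240,235) with its ramp to the right, so press +x is roughly world +y. The crank grip is at (279,193), the knob at (238,210), and the rack is at (376,264) with its handle on the right. The bystanders stand clear of all of these. Next I'll measure.

```bash
cat > m.py <<'E'
from h import *
import pickle
d,R,t=pickle.load(open("top0.pkl","rb")); W=cloud(d,R,t); im=d["image"].astype(int); v,u=np.indices(W.shape[:2])
box=lambda a,b,c,e:(u>a)&(u<b)&(v>c)&(v<e)
def rect(m):
    r=cv2.minAreaRect((W[m][:,:2]*1000).astype(np.float32)); return np.round(r[0],1),np.round(r[1],1),round(r[2],2),m.sum()
Z=W[...,2]
print("head",rect(box(180,300,170,280)&(abs(Z-.212)<.005)))
print("ram",rect(box(220,290,210,260)&(Z>.225)&(Z<.28)), np.nanmedian(Z[box(240,290,220,260)&(Z>.225)]))
dark=im.max(-1)<40
g=box(265,295,170,220)&dark&(Z>.1); print("grip",rect(g),np.nanpercentile(Z[g],[5,50,95]))
k=box(225,250,200,220)&(Z>.255)&(Z<.32); print("knob",rect(k),np.nanmax(Z[k]),W[k].mean(0))
k=box(225,250,200,220)&dark&(Z>.24);print("knobdark",rect(k),np.nanmax(Z[k]),W[k].mean(0))
rk=box(335,420,235,290)&(Z>.004)&(Z<.1)
print("rack",rect(rk)); print("caps",rect(rk&(Z>.068)), np.nanmedian(Z[rk&(Z>.068)])); h=rk&box(395,420,235,290)&(Z>.045)&(Z<.07); print("handle",rect(h),W[h].mean(0))
rp=box(275,340,215,280)&(Z>.001)&(Z<.017); print("ramp",rect(rp))
print("col z around head");
E
python3 m.py
python3 - <<'E'
import cv2
a=cv2.imread('pics/top0.png')[165:285,180:420]; cv2.imwrite('pics/c0.png',cv2.convertScaleAbs(cv2.resize(a,None,fx=3.3,fy=3.3,interpolation=cv2.INTER_CUBIC),alpha=1.6))
E
```

```text
head (array([507.8, 260.2]), array([ 96.3, 166.8]), 5.65, np.int64(1094))
ram (array([527.6, 224. ]), array([100.3,  47.7]), 38.25, np.int64(166)) 0.2345097531387001
grip (array([602.4, 124.6]), array([20.6, 97. ]), 77.94, np.int64(257)) [0.17703442 0.1833999  0.18821404]
knob (array([542.4, 229.6]), array([26.7, 19.7]), 87.41, np.int64(68)) 0.2983035948354111 [0.54230561 0.2262719  0.29125081]
knobdark (array([542.3, 236.6]), array([40.8, 19.7]), 89.94, np.int64(78)) 0.2983035948354111 [0.54282083 0.22983082 0.28401272]
rack (array([ 412.3, -165.3]), array([250.9, 158.3]), 88.69, np.int64(1864))
caps (array([ 417.8, -130.4]), array([114.5,  47.1]), 74.53, np.int64(348)) 0.07972701263511513
handle (array([ 385.5, -246.5]), array([12.3, 59.3]), 73.7, np.int64(102)) [ 0.3849184  -0.24558863  0.05669965]
ramp (array([462.3,  43.3]), array([190.7, 189.9]), 88.63, np.int64(2184))
col z around head
```

View pics/c0.png

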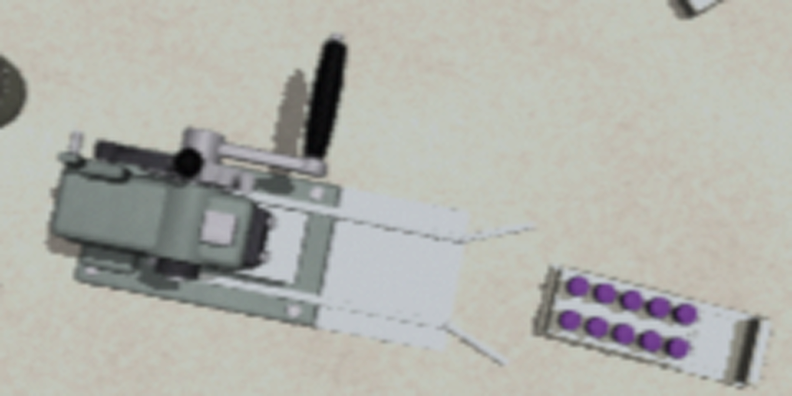

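The crop (3.3x, offset 180,165) shows these points clearly:
- Ramp foot corners at (467,210) and (443,349), and ramp top corners at (340,186) and (318,327).
- Ram top at (219,226), knob at (188,161), and the grip from (336,40) to (317,155).
- Rack nose at (548,298) and rack handle at (748,349).

I'll fit the press pose to these points.

```bash
cat > fit.py <<'E'
from h import *
import pickle
from scipy.optimize import least_squares
d,R,t=pickle.load(open("top0.pkl","rb")); K=d["K"]; C=-R.T@t
def ray(c,z):
    p=(np.array(c)+.5)/3.3-.5+[180,165]; w=R.T@np.linalg.inv(K)@np.r_[p,1]; return (C+w*(z-C[2])/w[2])
pts=[((467,210),(-200,-65,0)),((443,349),(-200,65,0)),((340,186),(-80,-65,18)),((318,327),(-80,65,18)),((219,226),(0,0,243))]
A=np.array([ray(c,m[2]/1e3) for c,m in pts]); M=np.array([m for _,m in pts])/1e3
A=np.vstack([A,[.6024,.1246,0]]); M=np.vstack([M,[-.0585,-.122,0]])
def f(p):
    c,s=np.cos(p[2]),np.sin(p[2]); return (M[:,:2]@np.array([[c,s],[-s,c]])+p[:2]-A[:,:2]).ravel()
r=least_squares(f,[.48,.18,1.36]); print(r.x,np.degrees(r.x[2])); print((r.fun.reshape(-1,2)*1000).round(1))
x,y,a=r.x; c,s=np.cos(a),np.sin(a)
for n,q in dict(knob=(.026,-.042),pivot=(.096,-.042),axis=(.031,-.122),home=(-.0315,0),foot=(-.2,0),mouth=(-.259,0)).items(): print(n,np.round([x+c*q[0]-s*q[1],y+s*q[0]+c*q[1]],4))
# knob by ray
print("knob ray",ray((188,161),.285))
ra=np.radians(73.7+0); 
W=cloud(d,R,t); Z=W[...,2]; v,u=np.indices(Z.shape)
im=d["image"].astype(int); cap=(im[...,0]-im[...,1]>25)&(u>335)&(u<420)&(v>235)&(v<290)&(Z>.07)
print("caps",cv2.minAreaRect((W[cap][:,:2]*1e3).astype(np.float32)))
h=(u>395)&(u<420)&(v>235)&(v<290)&(Z>.045)&(Z<.065); print("handle",cv2.minAreaRect((W[h][:,:2]*1e3).astype(np.float32)))
print("handle ray",ray((748,349),.058),"handle top ends",ray((757,316),.058),ray((738,383),.058))
for n in [(220,200),(300,270),(400,250),(385,150),(170,190)]: pass
E
python3 fit.py
```

```text
[0.4956727  0.20747938 1.36766332] 78.36133604194914
[[ 0.1 -2.2]
 [-0.9 -1.6]
 [ 0.8 -0.6]
 [ 0.5  2.9]
 [-1.4  0.7]
 [ 1.   1. ]]
knob [0.5421 0.2245]
pivot [0.5562 0.293 ]
axis [0.6214 0.2132]
home [0.4893 0.1766]
foot [0.4553 0.0116]
mouth [ 0.4434 -0.0462]
knob ray [0.54407871 0.22540777 0.285     ]
caps ((419.2095031738281, -130.8434600830078), (111.68997192382812, 44.39706039428711), 74.672119140625)
handle ((385.45550537109375, -246.5342254638672), (12.285393714904785, 59.306358337402344), 73.6993408203125)
handle ray [ 0.38798927 -0.23791421  0.058     ] handle top ends [ 0.41652468 -0.24711108  0.058     ] [ 0.35871474 -0.22784031  0.058     ]
```

Press pose: origin (0.4955, 0.2075), yaw 78.4°, with residuals under 3 mm. The rack yaw is about 74.2°, and the knob is at about press (28, -42, 287). I'll turn the tool to align with the press, then move over the knob.

>>> send_rows([
  [0, 0, -1.17, 0, 0, -6.55, 0.37],
  [0, 0, -1.17, 0, 0, -6.55, 0.37],
  [0, 0, -1.17, 0, 0, -6.55, 0.37],
  [0, 0, -1.17, 0, 0, -6.55, 0.37],
  [0, 0, -1.17, 0, 0, -6.55, 0.37],
  [0, 0, -1.17, 0, 0, -6.55, 0.37],
  [0, 0, -1.17, 0, 0, -6.55, 0.37],
  [0, 0, -1.17, 0, 0, -6.55, 0.37],
  [0, 0, -1.17, 0, 0, -6.55, 0.37],
  [0, 0, -1.17, 0, 0, -6.55, 0.37],
  [0, 2.69, 0, 0, 0, 0, 0.37],
  [0, 2.69, 0, 0, 0, 0, 0.37],
  [0, 2.69, 0, 0, 0, 0, 0.37],
  [0, 2.69, 0, 0, 0, 0, 0.37],
  [0, 2.69, 0, 0, 0, 0, 0.37],
  [0, 2.69, 0, 0, 0, 0, 0.37],
  [0, 2.69, 0, 0, 0, 0, 0.37],
  [0, 2.69, 0, 0, 0, 0, 0.37],
  [0, 0, 0, 0, 0, 0, 0.37],
], newtons=40)

```text
time: 1.68
eef_pos: [0.3634, -0.6747, 0.4184]
tool_rot: [3.138, -0.005, 1.376]
force: [0.0, 1.0, -1.0]
width: 0.0312
finger_force: 0.0
```

>>> send_rows([
  [3.3, 0, 0, 0, 0, 0, 0.37],
  [3.3, 0, 0, 0, 0, 0, 0.37],
  [3.3, 0, 0, 0, 0, 0, 0.37],
  [3.3, 0, 0, 0, 0, 0, 0.37],
  [3.3, 0, 0, 0, 0, 0, 0.37],
  [3.3, 0, 0, 0, 0, 0, 0.37],
  [3.3, 0, 0, 0, 0, 0, 0.37],
  [3.3, 0, 0, 0, 0, 0, 0.37],
  [3.3, 0, 0, 0, 0, 0, 0.37],
  [3.3, 0, 0, 0, 0, 0, 0.37],
  [3.3, 0, 0, 0, 0, 0, 0.37],
  [3.3, 0, 0, 0, 0, 0, 0.37],
  [3.3, 0, 0, 0, 0, 0, 0.37],
  [3.3, 0, 0, 0, 0, 0, 0.37],
  [3.3, 0, 0, 0, 0, 0, 0.37],
  [3.3, 0, 0, 0, 0, 0, 0.37],
  [3.3, 0, 0, 0, 0, 0, 0.37],
  [3.3, 0, 0, 0, 0, 0, 0.37],
  [3.3, 0, 0, 0, 0, 0, 0.37],
  [3.3, 0, 0, 0, 0, 0, 0.37],
])

```text
time: 3.35
eef_pos: [0.4882, -0.0288, 0.4208]
tool_rot: [-3.141, 0.001, 1.368]
force: [0.2, 0.1, -0.8]
width: 0.0315
finger_force: 0.0
```

>>> send_rows([
  [3.3, 0, 0, 0, 0, 0, 0.37],
  [3.3, 0, 0, 0, 0, 0, 0.37],
  [3.3, 0, 0, 0, 0, 0, 0.37],
  [3.3, 0, 0, 0, 0, 0, 0.37],
  [3.3, 0, 0, 0, 0, 0, 0.37],
  [3.3, 0, 0, 0, 0, 0, 0.37],
  [3.3, 0, 0, 0, 0, 0, 0.37],
  [0, 0, 0, 0, 0, 0, 0.37],
  [0, 0, 0, 0, 0, 0, 0.37],
])

```text
time: 4.1
eef_pos: [0.5344, 0.1981, 0.4203]
tool_rot: [-3.14, -0.0, 1.373]
force: [0.7, -1.0, -0.1]
width: 0.0314
finger_force: 0.0
```

```bash
cat >> h.py <<'E'
O=np.array([.4955,.2075]); a=np.radians(78.4); PX=np.array([np.cos(a),np.sin(a)]); PY=np.array([-PX[1],PX[0]])
def press(p): r=np.array(p[:2])-O; return (np.array([r@PX,r@PY,p[2]])*1000).round(1)
def st():
    o=get_obs(); print("t",round(o["time"],2),"tcp press mm",press(o["eef_pos"]),"rpy deg",np.degrees(o["tool_rot"]).round(2),"F press",(np.r_[o["force"][:2]@PX,o["force"][:2]@PY,o["force"][2]]).round(1),"w",round(o["width"],4),"ff",round(o["finger_force"],1),"q",o["q"].round(2))
E
python3 -c "
from h import *
st()"
```

```text
t 4.1 tcp press mm [ -1.4 -39.9 420.3] rpy deg [-1.7992e+02 -1.0000e-02  7.8660e+01] F press [-0.8 -0.9 -0.1] w 0.0314 ff 0.0 q [-0.08  0.44 -0.5   1.57  0.22  1.19 -0.82]
```

>>> send_rows([
  [1.5, 0.13, 0, 0, 0, 0, 0.37],
  [1.45, 0.13, 0, 0, 0, 0, 0.37],
  [0, 0, 2, 0, 0, 0, 0.37],
  [0, 0, 2, 0, 0, 0, 0.37],
  [0, 0, 2, 0, 0, 0, 0.37],
  [0, 0, 1, 0, 0, 0, 0.37],
  [0, 0, 1, 0, 0, 0, 0.37],
  [0, 0, 0, 0, 0, 0, 0.37],
  [0, 0, 0, 0, 0, 0, 0.37],
])

```text
time: 4.85
eef_pos: [0.5437, 0.2245, 0.3411]
tool_rot: [3.142, -0.0, 1.369]
force: [0.0, 0.3, -0.2]
width: 0.0318
finger_force: 0.0
```

```bash
python3 -c "
from h import *
st()
d,R,t=cam('side');C=d['image']
p=R@np.array([.543,.226,.287])+t;p=d['K']@p;p=p[:2]/p[2];print(p)
x,y=p.astype(int);c=C[y-60:y+60,x-80:x+80];cv2.imwrite('pics/k1.png',cv2.convertScaleAbs(cv2.resize(c,None,fx=5,fy=5,interpolation=cv2.INTER_CUBIC),alpha=1.6))"
```

```text
t 4.85 tcp press mm [ 26.3 -43.8 341.1] rpy deg [180.    -0.    78.41] F press [ 0.3  0.  -0.2] w 0.0318 ff 0.0 q [-0.14  0.53 -0.48  1.64  0.28  1.03 -0.9 ]
[256.04386333 195.50967525]
```

View pics/k1.png

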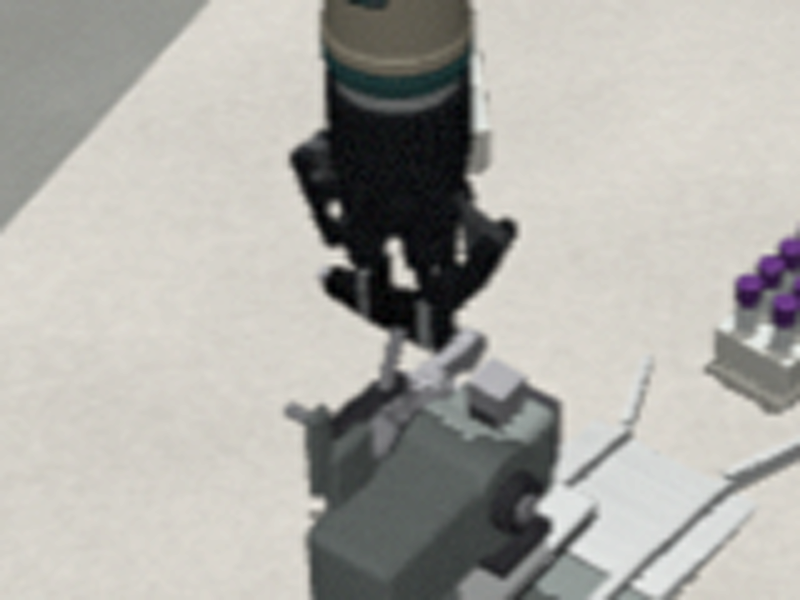

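The side crop shows the fingers straddling the knob at about (400,310), with nothing touching yet. I'll close, then follow the arc.

>>> send_rows([
  [0, 0, 0, 0, 0, 0, 0],
  [0, 0, 0, 0, 0, 0, 0],
  [0, 0, 0, 0, 0, 0, 0],
  [0, 0, 0, 0, 0, 0, 0],
  [0, 0, 0, 0, 0, 0, 0],
  [0, 0, 0, 0, 0, 0, 0],
], newtons=40)

```text
time: 5.4
eef_pos: [0.5436, 0.2248, 0.3419]
tool_rot: [3.14, -0.001, 1.369]
force: [-2.4, -0.8, 6.5]
width: 0.0208
finger_force: 39.1
```

>>> send_rows([
  [0.43, 0, -0.5, 0, 0, 0, 0],
  [0.43, 0, -0.49, 0, 0, 0, 0],
  [0.96, 0, -0.81, 0, 0, 0, 0],
  [1.07, 0, -0.66, 0, 0, 0, 0],
  [1.15, 0, -0.5, 0, 0, 0, 0],
  [1.22, 0, -0.32, 0, 0, 0, 0],
  [0, 0, 0, 0, 0, 0, 0],
])

```text
time: 5.98
eef_pos: [0.5549, 0.2787, 0.3749]
tool_rot: [3.139, -0.003, 1.371]
force: [1.1, -2.9, 1.9]
width: 0.0208
finger_force: 40.5
```

```bash
python3 -c "
from h import *
st()"
```

```text
t 5.98 tcp press mm [ 81.7 -43.9 374.9] rpy deg [179.84  -0.18  78.57] F press [-2.6 -1.6  1.9] w 0.0208 ff 40.5 q [-0.22  0.55 -0.48  1.5   0.27  1.15 -0.95]
```

>>> send_rows([
  [1.25, 0, -0.13, 0, 0, 0, 0],
  [1.26, 0, 0.06, 0, 0, 0, 0],
  [1.24, 0, 0.25, 0, 0, 0, 0],
  [1.18, 0, 0.42, 0, 0, 0, 0],
  [1.11, 0, 0.6, 0, 0, 0, 0],
  [0, 0, 0, 0, 0, 0, 0],
  [0, 0, 0, 0, 0, 0, 0.38],
  [0, 0, 0, 0, 0, 0, 0.38],
  [0, 0, 0, 0, 0, 0, 0.38],
  [0, 0, -2, 0, 0, 0, 0.38],
  [0, 0, -3, 0, 0, 0, 0.38],
  [0, 0, -3, 0, 0, 0, 0.38],
  [0, 0, 0, 0, 0, 0, 0.38],
])

```text
time: 7.07
eef_pos: [0.5676, 0.3362, 0.4488]
tool_rot: [3.134, -0.008, 1.368]
force: [1.2, 0.8, 0.6]
width: 0.0324
finger_force: 0.0
```

```bash
python3 -c "
from h import *
st()
d,R,t=cam('side');C=d['image'];W=cloud(d,R,t)
cv2.imwrite('pics/k2.png',cv2.convertScaleAbs(cv2.resize(C[130:310,180:420],None,fx=3.3,fy=3.3,interpolation=cv2.INTER_CUBIC),alpha=1.6))
q=O+.160*PX-.042*PY
p=R@np.r_[q,.291]+t;p=d['K']@p;print('expected knob px',p[:2]/p[2])"
```

```text
t 7.07 tcp press mm [140.6 -44.8 448.8] rpy deg [179.54  -0.48  78.35] F press [ 1.  -1.   0.6] w 0.0324 ff 0.0 q [-0.31  0.57 -0.48  1.27  0.26  1.36 -0.99]
expected knob px [224.33798147 223.23726869]
```

View pics/k2.png

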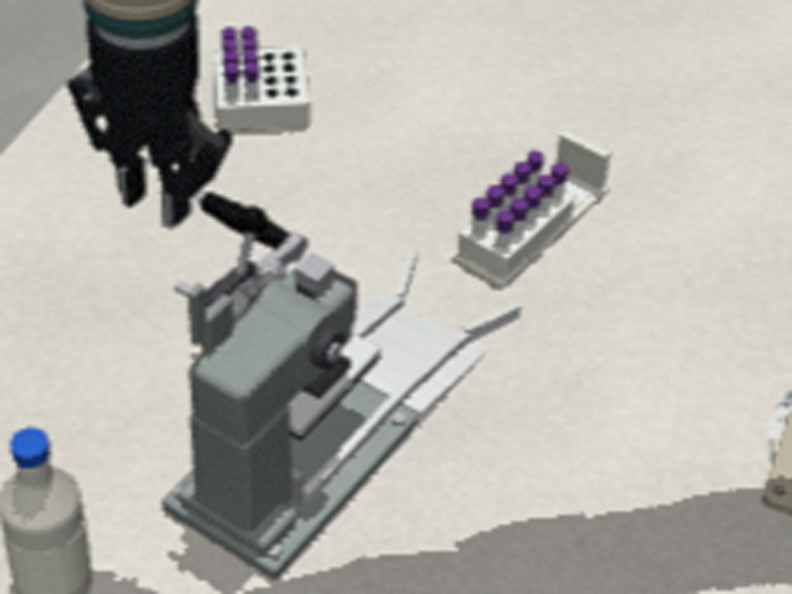

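The knob isn't at the expected rest position, crop (146,307). The stem at (247,245) looks to be where it started. I'll check with the top camera.

```bash
python3 -c "
from h import *
d,R,t=cam('top');C=d['image'];W=cloud(d,R,t)
for x in (28,160):
  q=O+x/1e3*PX-.042*PY
  p=R@np.r_[q,.288]+t;p=d['K']@p;print('knob px',p[:2]/p[2],(p[:2]/p[2]-[180,165])*3.3)
v,u=np.indices(C.shape[:2]);Z=W[...,2]
k=(u>225)&(u<250)&(v>200)&(v<220)&(C.max(-1)<40)&(Z>.255)&(Z<.32);print(k.sum(),W[k].mean(0) if k.any() else 0, np.nanmax(np.where(k,Z,0)))
d2,R2,t2=cam('side');I=d2['image']
a=cv2.convertScaleAbs(cv2.resize(C[165:285,180:300],(590,590),interpolation=cv2.INTER_CUBIC),alpha=1.6)
cv2.imwrite('pics/k3.png',a)"
```

```text
knob px [236.05878649 214.07287749] [184.9939954  161.94049573]
knob px [183.52451023 204.59938126] [ 11.63088377 130.67795814]
64 [0.54194137 0.22557923 0.29223625] 0.2983160909968723
```

View pics/k3.png

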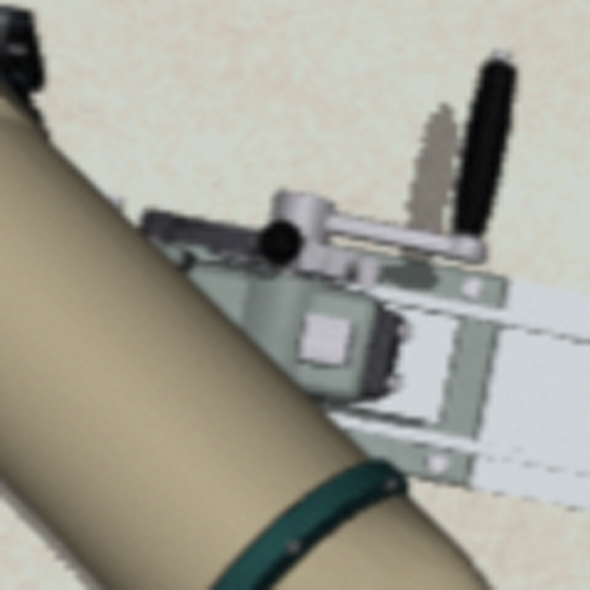

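The knob has fallen back to its starting place, so the grip let go somewhere in the second half of the arc. I'll go back, grip lower and harder, and check more often along the arc.

>>> send_rows([
  [-2.8, -0.07, 0, 0, 0, 0, 0.37],
  [-2.8, -0.07, 0, 0, 0, 0, 0.37],
  [-2.8, -0.07, 0, 0, 0, 0, 0.37],
  [-2.8, -0.07, 0, 0, 0, 0, 0.37],
  [0, 0, 3, 0, 0, 0, 0.37],
  [0, 0, 3, 0, 0, 0, 0.37],
  [0, 0, 2, 0, 0, 0, 0.37],
  [0, 0, 0, 0, 0, 0, 0.37],
  [0, 0, 0, 0, 0, 0, 0.37],
])

```text
time: 7.97
eef_pos: [0.5404, 0.2254, 0.3604]
tool_rot: [-3.139, 0.002, 1.369]
force: [0.2, 0.0, 1.5]
width: 0.0317
finger_force: 0.0
```

```bash
python3 -c "
from h import *
st()"
```

```text
t 7.97 tcp press mm [ 26.5 -40.4 360.4] rpy deg [-1.7983e+02  1.3000e-01  7.8410e+01] F press [ 0.  -0.2  1.5] w 0.0317 ff 0.0 q [-0.14  0.51 -0.48  1.62  0.26  1.08 -0.89]
```

>>> send_rows([
  [0.1, 0.1, 1.2, 0, 0, 0, 0.37],
  [0.05, 0.05, 1.2, 0, 0, 0, 0.37],
  [0, 0, 0, 0, 0, 0, 0.37],
  [0, 0, 0, 0, 0, 0, 0],
  [0, 0, 0, 0, 0, 0, 0],
  [0, 0, 0, 0, 0, 0, 0],
  [0, 0, 0, 0, 0, 0, 0],
  [0, 0, 0, 0, 0, 0, 0],
  [0, 0, 0, 0, 0, 0, 0],
], newtons=80)

```text
time: 8.72
eef_pos: [0.5437, 0.2273, 0.3383]
tool_rot: [3.139, -0.001, 1.369]
force: [5.4, -0.2, -2.1]
width: 0.0188
finger_force: 78.1
```

>>> send_rows([
  [0.43, 0, -0.5, 0, 0, 0, 0],
  [0.43, 0, -0.49, 0, 0, 0, 0],
  [0.48, 0, -0.41, 0, 0, 0, 0],
  [0.48, 0, -0.4, 0, 0, 0, 0],
  [0.53, 0, -0.33, 0, 0, 0, 0],
  [0.53, 0, -0.33, 0, 0, 0, 0],
  [0.57, 0, -0.25, 0, 0, 0, 0],
  [0.57, 0, -0.25, 0, 0, 0, 0],
  [0, 0, 0, 0, 0, 0, 0],
])

```text
time: 9.47
eef_pos: [0.5499, 0.2683, 0.3679]
tool_rot: [-3.141, -0.001, 1.371]
force: [0.1, 0.5, 0.6]
width: -0.0
finger_force: 0.0
```

```bash
cat > lk.py <<'E'
from h import *
import sys
st(); d,R,t=cam('side');C=d['image']
x0,y0,w=map(int,sys.argv[2:5]); s=600/w
cv2.imwrite('pics/'+sys.argv[1],cv2.convertScaleAbs(cv2.resize(C[y0:y0+w,x0:x0+w],(600,600),interpolation=cv2.INTER_CUBIC),alpha=1.8))
E
python3 lk.py k4.png 200 150 100
```

```text
t 9.47 tcp press mm [ 70.5 -41.1 367.9] rpy deg [-1.7994e+02 -4.0000e-02  7.8540e+01] F press [0.5 0.1 0.6] w -0.0 ff 0.0 q [-0.21  0.55 -0.48  1.54  0.27  1.12 -0.94]
```

View pics/k4.png

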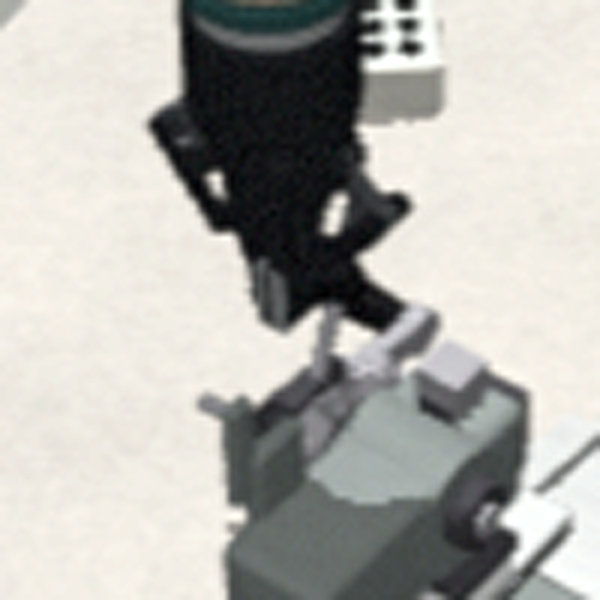

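It slipped at 80 N. At 40 N it held for the first half, so I'll go back and repeat at 40 N, more slowly and with checks.

>>> send_rows([
  [0, 0, -3, 0, 0, 0, 0.37],
  [-1.4, 0.05, -1, 0, 0, 0, 0.37],
  [-1.4, 0.05, 0, 0, 0, 0, 0.37],
  [-1.45, 0, 0, 0, 0, 0, 0.37],
  [0, 0, 2, 0, 0, 0, 0.37],
  [0, 0, 2, 0, 0, 0, 0.37],
  [0, 0, 1.5, 0, 0, 0, 0.37],
  [0, 0, 1.2, 0, 0, 0, 0.37],
  [0, 0, 0, 0, 0, 0, 0.37],
  [0, 0, 0, 0, 0, 0, 0.37],
], newtons=40)

```text
time: 10.35
eef_pos: [0.5426, 0.2228, 0.3393]
tool_rot: [-3.14, 0.002, 1.367]
force: [0.1, 0.6, -0.1]
width: 0.0316
finger_force: 0.0
```

```bash
python3 -c "
from h import *
st()
d,R,t=cam('top');C=d['image'];W=cloud(d,R,t);Z=W[...,2];v,u=np.indices(Z.shape)
k=(u>215)&(u<260)&(v>195)&(v<225)&(Z>.26)&(Z<.33);print(k.sum())
d,R,t=cam('side');W=cloud(d,R,t);Z=W[...,2];v,u=np.indices(Z.shape)
q=W-np.r_[O,0]; px=q[...,:2]@PX*1e3; py=q[...,:2]@PY*1e3
k=(abs(px-40)<60)&(abs(py+42)<12)&(Z>.265)&(Z<.31); print(k.sum()); print(np.c_[px[k],py[k],Z[k]*1e3].round(0)[::3].astype(int).tolist())
"
```

```text
t 10.35 tcp press mm [ 24.4 -43.1 339.3] rpy deg [-1.7988e+02  1.4000e-01  7.8340e+01] F press [ 0.6  0.1 -0.1] w 0.0316 ff 0.0 q [-0.14  0.53 -0.47  1.65  0.27  1.03 -0.9 ]
0
67
[[21, -48, 292], [33, -42, 301], [25, -38, 296], [32, -42, 296], [26, -37, 295], [34, -45, 292], [29, -38, 292], [36, -47, 289], [35, -37, 294], [24, -36, 287], [39, -38, 293], [32, -33, 290], [39, -41, 287], [34, -34, 287], [38, -42, 282], [32, -36, 281], [34, -46, 273], [36, -33, 282], [38, -39, 276], [38, -43, 271], [38, -42, 268], [40, -41, 266], [43, -38, 266]]
```

>>> send_rows([
  [0.4, 0, -0.1, 0, 0, 0, 0.37],
  [0, 0, 0, 0, 0, 0, 0.37],
  [0, 0, 0, 0, 0, 0, 0],
  [0, 0, 0, 0, 0, 0, 0],
  [0, 0, 0, 0, 0, 0, 0],
  [0, 0, 0, 0, 0, 0, 0],
  [0, 0, 0, 0, 0, 0, 0],
], newtons=45)

```text
time: 11.03
eef_pos: [0.5444, 0.2292, 0.342]
tool_rot: [3.14, -0.001, 1.369]
force: [-0.3, 0.8, 5.0]
width: 0.0204
finger_force: 44.0
```

>>> send_rows([
  [0.43, 0, -0.5, 0, 0, 0, 0],
  [0.43, 0, -0.49, 0, 0, 0, 0],
  [0.48, 0, -0.41, 0, 0, 0, 0],
  [0.48, 0, -0.4, 0, 0, 0, 0],
  [0.53, 0, -0.33, 0, 0, 0, 0],
  [0.53, 0, -0.33, 0, 0, 0, 0],
  [0, 0, 0, 0, 0, 0, 0],
])

```text
time: 11.62
eef_pos: [0.5507, 0.2593, 0.3663]
tool_rot: [3.14, -0.004, 1.37]
force: [5.5, 0.9, -7.8]
width: 0.0201
finger_force: 44.7
```

```bash
python3 -c "
from h import *
st()"
```

```text
t 11.62 tcp press mm [ 61.9 -43.6 366.3] rpy deg [179.9   -0.2   78.49] F press [ 2.  -5.2 -7.8] w 0.0201 ff 44.7 q [-0.19  0.54 -0.47  1.55  0.26  1.11 -0.93]
```

>>> send_rows([
  [0.71, 0, -0.3, 0, 0, 0, 0],
  [0.8, 0, -0.23, 0, 0, 0, 0],
  [0.82, 0, -0.15, 0, 0, 0, 0],
  [0, 0, 0, 0, 0, 0, 0],
])

```text
time: 11.95
eef_pos: [0.5534, 0.2833, 0.3735]
tool_rot: [-3.14, -0.003, 1.372]
force: [0.6, -0.0, -0.8]
width: 0.0001
finger_force: 0.0
```

>>> send_rows([
  [0.84, 0, -0.07, 0, 0, 0, 0],
  [0.83, 0, 0.02, 0, 0, 0, 0],
  [0, 0, 0, 0, 0, 0, 0],
])

```text
time: 12.2
eef_pos: [0.5572, 0.2987, 0.3736]
tool_rot: [-3.141, -0.002, 1.371]
force: [0.1, -0.1, 0.1]
width: -0.0002
finger_force: 0.0
```

```bash
python3 -c "
from h import *
st()"
```

```text
t 12.2 tcp press mm [101.8 -42.1 373.6] rpy deg [-1.7997e+02 -1.2000e-01  7.8570e+01] F press [-0.  -0.1  0.1] w -0.0002 ff 0.0 q [-0.26  0.57 -0.47  1.47  0.27  1.16 -0.97]
```

The pinched ball twists out of the pads as the pawl swings. Instead I'll push the knob in +x along its arc with nearly shut fingers placed behind it, on the -x side. The lifting torque is small, so this should be enough.

>>> send_rows([
  [0, 0, -3, 0, 0, 0, 0.1],
  [-3, 0, 0, 0, 0, 0, 0.1],
  [-3, 0, 0, 0, 0, 0, 0.1],
  [-3, 0, 0, 0, 0, 0, 0.1],
  [-1.5, 0, 0, 0, 0, 0, 0.1],
  [0, 0, 0, 0, 0, 0, 0.1],
  [0, 0, 2, 0, 0, 0, 0.1],
  [0, 0, 2, 0, 0, 0, 0.1],
  [0, 0, 2, 0, 0, 0, 0.1],
  [0, 0, 0, 0, 0, 0, 0.1],
  [0, 0, 0, 0, 0, 0, 0.1],
])

```text
time: 13.12
eef_pos: [0.5363, 0.1941, 0.3428]
tool_rot: [-3.14, 0.0, 1.37]
force: [1.2, -0.3, 0.5]
width: 0.0089
finger_force: 0.0
```

```bash
python3 -c "
from h import *
st()"
```

```text
t 13.12 tcp press mm [ -4.9 -42.7 342.8] rpy deg [-1.7989e+02  2.0000e-02  7.8500e+01] F press [-0.1 -1.2  0.5] w 0.0089 ff 0.0 q [-0.09  0.5  -0.47  1.69  0.26  1.02 -0.85]
```

>>> send_rows([
  [0.6, 0, 0, 0, 0, 0, 0.1],
  [0.5, 0, 0, 0, 0, 0, 0.1],
  [0.43, 0, -0.4, 0, 0, 0, 0.1],
  [0.43, 0, -0.4, 0, 0, 0, 0.1],
  [0.48, 0, -0.4, 0, 0, 0, 0.1],
  [0.48, 0, -0.4, 0, 0, 0, 0.1],
  [0.53, 0, -0.33, 0, 0, 0, 0.1],
  [0.53, 0, -0.33, 0, 0, 0, 0.1],
  [0.57, 0, -0.25, 0, 0, 0, 0.1],
  [0.57, 0, -0.25, 0, 0, 0, 0.1],
  [0.6, 0, -0.16, 0, 0, 0, 0.1],
  [0.6, 0, -0.16, 0, 0, 0, 0.1],
  [0.62, 0, -0.1, 0, 0, 0, 0.1],
  [0.62, 0, -0.1, 0, 0, 0, 0.1],
])

```text
time: 14.28
eef_pos: [0.5519, 0.2684, 0.376]
tool_rot: [-3.141, -0.0, 1.369]
force: [0.1, -0.7, 1.0]
width: 0.0088
finger_force: 0.5
```

```bash
python3 lk.py k5.png 200 150 100
```

```text
t 14.28 tcp press mm [ 71. -43. 376.] rpy deg [-1.7998e+02 -1.0000e-02  7.8460e+01] F press [-0.6 -0.2  1. ] w 0.0088 ff 0.5 q [-0.21  0.54 -0.47  1.52  0.26  1.14 -0.93]
```

View pics/k5.png

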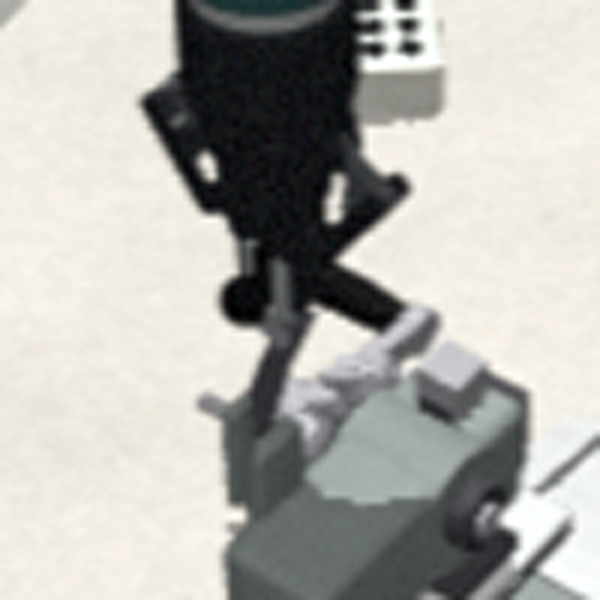

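It works: the pawl is nearly upright, with the knob ahead of the fingers at (245,300). I'll keep pushing it over.

>>> send_rows([
  [0.7, 0, 0, 0, 0, 0, 0.1],
  [0.7, 0, 0, 0, 0, 0, 0.1],
  [0.8, 0, 0.1, 0, 0, 0, 0.1],
  [0.8, 0, 0.15, 0, 0, 0, 0.1],
  [0.8, 0, 0.2, 0, 0, 0, 0.1],
  [0.8, 0, 0.2, 0, 0, 0, 0.1],
  [0.6, 0, 0.2, 0, 0, 0, 0.1],
  [0, 0, 0, 0, 0, 0, 0.1],
  [0, 0, 0, 0, 0, 0, 0.1],
  [-1.5, 0, -1, 0, 0, 0, 0.1],
  [-1, 0, -3, 0, 0, 0, 0.4],
  [0, 0, -3, 0, 0, 0, 0.4],
  [0, 0, 0, 0, 0, 0, 0.4],
])

```text
time: 15.42
eef_pos: [0.5585, 0.2935, 0.4441]
tool_rot: [3.134, -0.006, 1.367]
force: [-0.1, 1.0, 1.5]
width: 0.0343
finger_force: 0.0
```

Run:
```python
from h import *
st()
d,R,t=cam('side');W=cloud(d,R,t);Z=W[...,2];im=d['image']
q=W-np.r_[O,0]; px=q[...,:2]@PX*1e3; py=q[...,:2]@PY*1e3
for x in (28,160):
    k=(abs(px-x)<18)&(abs(py+42)<16)&(abs(Z-.290)<.016)&(im.max(-1)<45); print(x,k.sum(),[px[k].mean(),py[k].mean(),Z[k].mean()] if k.any() else 0)
# grip: dark points in its region
k=(abs(py+122)<60)&(abs(px-0)<100)&(im.max(-1)<45)&(Z>.12)&(Z<.24); print("grip",k.sum(),np.percentile(px[k],[2,50,98]),np.percentile(py[k],[2,50,98]),np.percentile(Z[k],[2,50,98]))
```

```text
t 15.42 tcp press mm [ 96.9 -44.4 444.1] rpy deg [179.59  -0.33  78.31] F press [1.  0.3 1.5] w 0.0343 ff 0.0 q [-0.25  0.52 -0.48  1.36  0.24  1.31 -0.94]
28 0 0
160 49 [np.float64(163.78166718877816), np.float64(-40.02405948292822), np.float64(0.29777649846841914)]
grip 167 [-61.73055167 -52.72326326 -46.5304378 ] [-160.3490614  -115.51874861  -75.82995359] [0.17041431 0.18181906 0.18825712]
```

The pawl is on its rest pin: the knob now measures press x 164, z 298. Next is the crank. I'll turn the tool 90° and go above the grip.

>>> send_rows([
  [0, 0, 0, 0, 0, -6.92, 0.6],
  [0, 0, 0, 0, 0, -6.92, 0.6],
  [0, 0, 0, 0, 0, -6.92, 0.6],
  [0, 0, 0, 0, 0, -6.92, 0.6],
  [0, 0, 0, 0, 0, -6.92, 0.6],
  [0, 0, 0, 0, 0, -6.92, 0.6],
  [0, 0, 0, 0, 0, -6.92, 0.6],
  [0, 0, 0, 0, 0, -6.92, 0.6],
  [0, 0, 0, 0, 0, -6.92, 0.6],
  [0, 0, 0, 0, 0, -6.92, 0.6],
  [0, 0, 0, 0, 0, -6.92, 0.6],
  [0, 0, 0, 0, 0, -6.92, 0.6],
  [0, 0, 0, 0, 0, -6.92, 0.6],
])

```text
time: 16.55
eef_pos: [0.5568, 0.2929, 0.4367]
tool_rot: [-3.139, -0.001, 2.945]
force: [0.3, -0.7, -0.3]
width: 0.0515
finger_force: 0.0
```

>>> send_rows([
  [-1.2, -2.23, 1, 0, 0, 0, 0.6],
  [-1.2, -2.23, 1, 0, 0, 0, 0.6],
  [-1.2, -2.23, 2, 0, 0, 0, 0.6],
  [-1.2, -2.23, 2, 0, 0, 0, 0.6],
  [-1.2, -2.23, 2, 0, 0, 0, 0.6],
  [-1.2, -2.23, 2, 0, 0, 0, 0.6],
  [-1.2, -2.23, 2, 0, 0, 0, 0.6],
  [0, 0, 1.5, 0, 0, 0, 0.6],
  [0, 0, 0, 0, 0, 0, 0.6],
  [0, 0, 0, 0, 0, 0, 0.6],
])

```text
time: 17.38
eef_pos: [0.6072, 0.1238, 0.3017]
tool_rot: [-3.141, -0.003, 2.939]
force: [0.3, -0.4, -0.2]
width: 0.0513
finger_force: 0.0
```

```bash
python3 -c "
from h import *
st()"
```

```text
t 17.38 tcp press mm [ -59.6 -126.3  301.7] rpy deg [-1.7996e+02 -1.6000e-01  1.6840e+02] F press [-0.3 -0.4 -0.2] w 0.0513 ff 0.0 q [ 0.23  0.71 -0.82  1.59  0.56  1.1   0.63]
```

>>> send_rows([
  [0, 0, 2, 0, 0, 0, 0.6],
  [0, 0, 2, 0, 0, 0, 0.6],
  [0, 0, 2, 0, 0, 0, 0.6],
  [0, 0.05, 1, 0, 0, 0, 0.6],
  [0, 0, 0, 0, 0, 0, 0.6],
  [0, 0, 0, 0, 0, 0, 0],
  [0, 0, 0, 0, 0, 0, 0],
  [0, 0, 0, 0, 0, 0, 0],
  [0, 0, 0, 0, 0, 0, 0],
  [0, 0, 0, 0, 0, 0, 0],
  [0, 0, 0, 0, 0, 0, 0],
], newtons=50)

```text
time: 18.3
eef_pos: [0.6088, 0.1242, 0.2334]
tool_rot: [3.142, 0.002, 2.938]
force: [-0.4, -2.5, 3.4]
width: 0.0214
finger_force: 48.8
```

>>> send_rows([
  [0, -0.04, -0.9, 0, 0, 0, 0],
  [0, 0.05, -0.89, 0, 0, 0, 0],
  [0, 0.15, -0.89, 0, 0, 0, 0],
  [0, 0.23, -0.87, 0, 0, 0, 0],
  [0, 0.31, -0.84, 0, 0, 0, 0],
  [0, 0.4, -0.81, 0, 0, 0, 0],
  [0, 0.48, -0.76, 0, 0, 0, 0],
  [0, 0.55, -0.71, 0, 0, 0, 0],
])

```text
time: 18.97
eef_pos: [0.6125, 0.1416, 0.2992]
tool_rot: [-3.134, -0.0, 2.937]
force: [1.6, -8.6, -6.7]
width: 0.0213
finger_force: 49.8
```

```bash
python3 -c "
from h import *
st()"
```

```text
t 18.97 tcp press mm [ -41.  -127.9  299.2] rpy deg [-1.7958e+02 -3.0000e-02  1.6827e+02] F press [-8.1 -3.3 -6.7] w 0.0213 ff 49.8 q [ 0.19  0.72 -0.81  1.57  0.57  1.11  0.6 ]
```

>>> send_rows([
  [0, 0.62, -0.6, 0, 0, 0, 0],
  [0, 0.69, -0.54, 0, 0, 0, 0],
  [0, 0.73, -0.5, 0, 0, 0, 0],
  [0, 0.79, -0.44, 0, 0, 0, 0],
  [0, 0.82, -0.36, 0, 0, 0, 0],
  [0, 0.86, -0.28, 0, 0, 0, 0],
  [0, 0.88, -0.19, 0, 0, 0, 0],
])

```text
time: 19.55
eef_pos: [0.6238, 0.1932, 0.3323]
tool_rot: [-3.132, 0.003, 2.935]
force: [-4.2, -13.5, 17.7]
width: 0.0216
finger_force: 52.2
```

```bash
python3 -c "
from h import *
st()"
```

```text
t 19.55 tcp press mm [  11.8 -128.5  332.3] rpy deg [-179.43    0.19  168.16] F press [-14.    1.4  17.7] w 0.0216 ff 52.2 q [ 0.09  0.72 -0.82  1.46  0.55  1.21  0.57]
```

>>> send_rows([
  [0, 0.5, 0.1, 0, 0, 0, 0],
  [0, 0.5, 0.1, 0, 0, 0, 0],
  [0, 0.4, 0, 0, 0, 0, 0],
  [0, 0, 0, 0, 0, 0, 0],
  [0, 0, 0, 0, 0, 0, 0],
  [0, 0, 0, 0, 0, 0, 0],
])

```text
time: 20.05
eef_pos: [0.6265, 0.2056, 0.3336]
tool_rot: [-3.129, 0.006, 2.935]
force: [-8.9, -21.1, 33.1]
width: 0.0215
finger_force: 54.0
```

```bash
python3 -c "
from h import *
st()"
```

```text
t 20.05 tcp press mm [  24.5 -128.7  333.6] rpy deg [-179.31    0.35  168.13] F press [-22.4   4.5  33.1] w 0.0215 ff 54.0 q [ 0.07  0.73 -0.81  1.44  0.56  1.22  0.55]
```

>>> send_rows([
  [0, 0, 0, 0, 0, 0, 0.55],
  [0, 0, 0, 0, 0, 0, 0.55],
  [0, 0, 0, 0, 0, 0, 0.55],
  [0, 0, 0, 0, 0, 0, 0.55],
  [0, 0, -1, 0, 0, 0, 0.55],
  [0, 0, -2, 0, 0, 0, 0.55],
  [0, 0, -3, 0, 0, 0, 0.55],
  [0, 0, -3, 0, 0, 0, 0.55],
  [0, 0, 0, 0, 0, 0, 0.55],
])

```text
time: 20.8
eef_pos: [0.6273, 0.2146, 0.4234]
tool_rot: [3.134, 0.007, 2.94]
force: [1.0, 0.4, 0.7]
width: 0.0471
finger_force: 0.0
```

```bash
cat > chk.py <<'E'
from h import *
st()
d,R,t=cam('side');W=cloud(d,R,t);Z=W[...,2];im=d['image']
q=W-np.r_[O,0]; px=q[...,:2]@PX*1e3; py=q[...,:2]@PY*1e3
def s(n,k): print(n,k.sum(),[np.percentile(a[k],[3,50,97]).round(3).tolist() for a in(px,py,Z)] if k.any() else 0)
s("knob",(abs(px-160)<18)&(abs(py+42)<16)&(abs(Z-.290)<.016)&(im.max(-1)<45))
s("grip",(abs(py+122)<50)&(abs(px-10)<100)&(im.max(-1)<45)&(Z>.12)&(Z<.295))
s("ram",(abs(px)<20)&(abs(py)<20)&(Z>.225)&(Z<.29))
s("handle",(px<-120)&(abs(py)<60)&(Z>.045)&(Z<.07))
d,R,t=cam('top');W=cloud(d,R,t);Z=W[...,2];im=d['image'].astype(int)
q=W-np.r_[O,0]; px=q[...,:2]@PX*1e3; py=q[...,:2]@PY*1e3
b=(px<-60)&(px>-520)&(abs(py)<70)
for n,k in (("caps",b&(im[...,0]-im[...,1]>25)&(Z>.065)&(Z<.11)),("handle",b&(px<-110)&(Z>.050)&(Z<.085)&(im[...,0]-im[...,1]<15)&(im.min(-1)>60))):
    if k.sum()>10:print("top",n,k.sum(),cv2.minAreaRect(np.c_[px[k],py[k]].astype(np.float32)),np.median(Z[k]))
E
python3 chk.py
```

```text
t 20.8 tcp press mm [  33.5 -127.7  423.4] rpy deg [179.54   0.41 168.44] F press [ 0.6 -0.9  0.7] w 0.0471 ff 0.0 q [ 0.07  0.66 -0.85  1.3   0.49  1.38  0.61]
knob 47 [[156.158, 164.21, 170.149], [-48.525, -39.852, -32.178], [0.29, 0.298, 0.303]]
grip 206 [[18.861, 29.131, 35.024], [-162.112, -117.371, -76.446], [0.272, 0.282, 0.288]]
ram 197 [[-12.484, 8.074, 15.152], [-11.701, 5.625, 14.26], [0.227, 0.254, 0.269]]
handle 379 [[-1460.228, -460.926, -293.152], [-41.128, 9.412, 46.567], [0.045, 0.057, 0.069]]
top caps 81 ((-373.9945983886719, 6.173095703125), (39.48503494262695, 59.001468658447266), 86.0119857788086) 0.08004344540210453
top handle 75 ((-408.500244140625, 13.688386917114258), (53.03572463989258, 131.43386840820312), 88.78165435791016) 0.05848544455412335
```

The crank is at its stop: the ram top measures 0.27 m and the grip is at press x of about 24. Now I'll go over the rack handle at press (-467, 16.5), with the rack at about -4.2°.

>>> send_rows([
  [0.9, -3.13, 0, 0, 0, 0, 0.47],
  [0.9, -3.13, 0, 0, 0, 0, 0.47],
  [0.9, -3.13, 0, 0, 0, 0, 0.47],
  [0.9, -3.13, 0, 0, 0, 0, 0.47],
  [0.9, -3.13, 0, 0, 0, 0, 0.47],
  [0.9, -3.13, 0, 0, 0, 0, 0.47],
  [0.9, -3.13, 0, 0, 0, 0, 0.47],
  [0.9, -3.13, 0, 0, 0, 0, 0.47],
  [0.9, -3.13, 1.5, 0, 0, 0, 0.47],
  [0.9, -3.13, 2, 0, 0, 0, 0.47],
  [0.9, -3.13, 2, 0, 0, 0, 0.47],
  [0.9, -3.13, 2, 0, 0, 0, 0.47],
  [0.9, -3.13, 2, 0, 0, 0, 0.47],
  [0.9, -3.13, 2, 0, 0, 0, 0.47],
  [0.9, -3.13, 2, 0, 0, 0, 0.47],
  [0.9, -3.13, 2, 0, 0, 4.2, 0.47],
  [0, 0, 0, 0, 0, 0, 0.47],
  [0, 0, 0, 0, 0, 0, 0.47],
])

```text
time: 22.4
eef_pos: [0.3824, -0.2505, 0.2595]
tool_rot: [3.14, -0.005, 2.862]
force: [0.3, 0.0, 1.0]
width: 0.0399
finger_force: 0.0
```

```bash
python3 -c "
from h import *
st()
o=get_obs(); print(o['eef_pos'])
yaw=o['tool_rot'][2]; r=np.array([.3855,-.2465])-o['eef_pos'][:2]; print('tool x,y cm',r@[np.cos(yaw),np.sin(yaw)]*100, r@[np.sin(yaw),-np.cos(yaw)]*100)"
```

```text
t 22.4 tcp press mm [-471.4   18.7  259.5] rpy deg [179.91  -0.26 164.  ] F press [ 0.1 -0.3  1. ] w 0.0399 ff 0.0 q [ 1.08  0.53 -0.81  2.07  0.55  0.77  1.22]
[ 0.38238786 -0.25054634  0.25953106]
tool x,y cm -0.18759584483799116 0.4747527338381025
```

>>> send_rows([
  [-0.19, 0.47, 2, 0, 0, 0, 0.47],
  [0, 0, 3, 0, 0, 0, 0.47],
  [0, 0, 3, 0, 0, 0, 0.47],
  [0, 0, 2, 0, 0, 0, 0.47],
  [0, 0, 2, 0, 0, 0, 0.47],
  [0, 0, 2, 0, 0, 0, 0.47],
  [0, 0, 1.5, 0, 0, 0, 0.47],
  [0, 0, 0.8, 0, 0, 0, 0.47],
  [0, 0, 0, 0, 0, 0, 0.47],
  [0, 0, 0, 0, 0, 0, 0.47],
  [0, 0, 0, 0, 0, 0, 0],
  [0, 0, 0, 0, 0, 0, 0],
  [0, 0, 0, 0, 0, 0, 0],
  [0, 0, 0, 0, 0, 0, 0],
  [0, 0, 0, 0, 0, 0, 0],
  [0, 0, 0, 0, 0, 0, 0],
  [0, 0, 0, 0, 0, 0, 0],
], newtons=25)

```text
time: 23.82
eef_pos: [0.3879, -0.2465, 0.0993]
tool_rot: [-3.14, 0.002, 2.865]
force: [-0.3, -1.2, 6.0]
width: 0.0117
finger_force: 28.0
```

```bash
python3 -c "
from h import *
st()"
```

```text
t 23.82 tcp press mm [-466.3   14.1   99.3] rpy deg [-1.7992e+02  1.1000e-01  1.6415e+02] F press [-1.2  0.   6. ] w 0.0117 ff 28.0 q [ 0.81  0.78 -0.46  2.18  0.95  0.39  0.86]
```

>>> send_rows([
  [-0.41, 0, 0, 0, 0, -1.06, 0],
  [-0.41, 0, 0, 0, 0, -1.06, 0],
  [-0.41, 0, 0, 0, 0, -1.06, 0],
  [-0.41, 0, 0, 0, 0, -1.06, 0],
  [0, 0.8, 0, 0, 0, 0, 0],
  [0, 1, 0, 0, 0, 0, 0],
  [0, 1, 0, 0, 0, 0, 0],
  [0, 1, 0, 0, 0, 0, 0],
  [0, 1, 0, 0, 0, 0, 0],
  [0, 1, 0, 0, 0, 0, 0],
  [0, 0.6, 0, 0, 0, 0, 0],
  [0, 0, 0, 0, 0, 0, 0],
])

```text
time: 24.82
eef_pos: [0.4168, -0.1869, 0.0993]
tool_rot: [-3.14, 0.002, 2.941]
force: [-0.9, -0.8, 9.1]
width: 0.0115
finger_force: 28.5
```

```bash
python3 chk.py
python3 - <<'E'
from h import *
d,R,t=cam('top');cv2.imwrite('pics/r1.png',cv2.convertScaleAbs(cv2.resize(d['image'][185:305,260:420],(800,600),interpolation=cv2.INTER_CUBIC),alpha=1.6))
E
```

```text
t 24.82 tcp press mm [-402.1   -2.3   99.3] rpy deg [-1.7993e+02  9.0000e-02  1.6848e+02] F press [-0.9  0.7  9.1] w 0.0115 ff 28.5 q [ 0.67  0.78 -0.46  2.19  0.96  0.39  0.78]
knob 46 [[155.439, 165.205, 171.035], [-47.685, -39.819, -32.502], [0.29, 0.298, 0.303]]
grip 204 [[19.11, 29.504, 35.124], [-162.665, -117.828, -77.361], [0.272, 0.282, 0.289]]
ram 198 [[-12.041, 7.656, 15.138], [-11.648, 5.893, 13.509], [0.226, 0.253, 0.269]]
handle 254 [[-1449.671, -297.076, -224.415], [-14.19, 12.939, 41.009], [0.046, 0.057, 0.07]]
top caps 218 ((-279.1582946777344, -0.39439964294433594), (108.21794128417969, 44.910606384277344), 1.6417558193206787) 0.07998752121857597
top handle 22 ((-275.53155517578125, 2.479318618774414), (103.91656494140625, 46.34245300292969), 1.8585898876190186) 0.06993803063107737
```

View pics/r1.png

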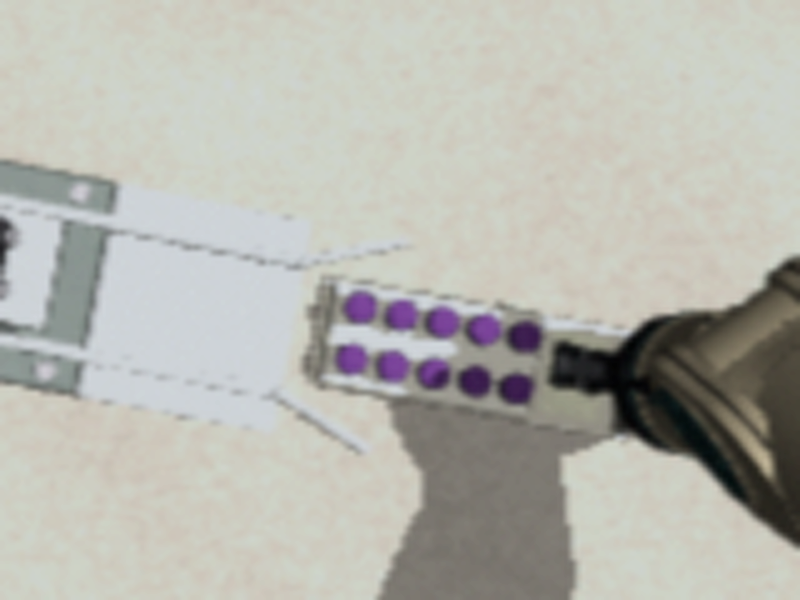

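The rack is centred (cap centre at y -0.4 mm) with its nose just before the ramp foot, at crop (318,330). I'll loosen the fingers so they straddle the handle and can take the pitch, then push.

>>> send_rows([
  [0, 0, 0, 0, 0, 0, 0.24],
  [0, 0, 0, 0, 0, 0, 0.24],
  [0.2, 0.5, 0, 0, 0, 0, 0.24],
  [0, 0.8, 0, 0, 0, 0, 0.24],
  [0, 1, 0, 0, 0, 0, 0.24],
  [0, 1, 0, 0, 0, 0, 0.24],
  [0, 1, 0, 0, 0, 0, 0.24],
  [0, 1, 0, 0, 0, 0, 0.24],
  [0, 1, 0, 0, 0, 0, 0.24],
  [0, 1, 0, 0, 0, 0, 0.24],
  [0, 1, 0, 0, 0, 0, 0.24],
  [0, 1, 0, 0, 0, 0, 0.24],
  [0, 1, 0, 0, 0, 0, 0.24],
  [0, 0, 0, 0, 0, 0, 0.24],
])

```text
time: 26.13
eef_pos: [0.436, -0.0823, 0.0985]
tool_rot: [3.138, 0.001, 2.944]
force: [-0.3, 1.1, -0.7]
width: 0.0207
finger_force: 0.0
```

```bash
python3 chk.py | grep -v -e ram -e grip -e knob
```

```text
t 26.13 tcp press mm [-295.9    0.    98.5] rpy deg [1.7980e+02 7.0000e-02 1.6866e+02] F press [ 1.   0.5 -0.7] w 0.0207 ff 0.0 q [ 0.41  0.76 -0.42  2.22  0.97  0.34  0.53]
handle 435 [[-1461.856, -201.518, -122.899], [-20.651, 17.763, 40.141], [0.046, 0.055, 0.068]]
top caps 231 ((-178.86541748046875, 0.1886577606201172), (108.0515365600586, 44.98527526855469), 0.3317437767982483) 0.08939426110008997
top handle 243 ((-172.56427001953125, 0.8312644958496094), (117.28565979003906, 61.796749114990234), 0.05344716086983681) 0.05267815717605678
```

>>> send_rows([
  [0, 1, 0, 0, 0, 0, 0.24],
  [0, 1, 0, 0, 0, 0, 0.24],
  [0, 1, 0, 0, 0, 0, 0.24],
  [0, 1, -0.05, 0, 0, 0, 0.24],
  [0, 1, -0.1, 0, 0, 0, 0.24],
  [0, 1, -0.1, 0, 0, 0, 0.24],
  [0, 1, -0.15, 0, 0, 0, 0.24],
  [0, 1, -0.15, 0, 0, 0, 0.24],
  [0, 1, -0.15, 0, 0, 0, 0.24],
  [0, 1, -0.15, 0, 0, 0, 0.24],
  [0, 1, -0.15, 0, 0, 0, 0.24],
  [0, 0, 0, 0, 0, 0, 0.24],
])

```text
time: 27.23
eef_pos: [0.4582, 0.0255, 0.109]
tool_rot: [3.137, 0.002, 2.943]
force: [0.2, 1.7, 1.0]
width: 0.0207
finger_force: 0.0
```

```bash
python3 chk.py | grep -v -e ram -e grip -e knob
```

```text
t 27.23 tcp press mm [-1.857e+02 -1.000e-01  1.090e+02] rpy deg [1.7975e+02 1.2000e-01 1.6862e+02] F press [1.7 0.1 1. ] w 0.0207 ff 0.0 q [ 0.19  0.76 -0.45  2.18  0.89  0.39  0.38]
handle 230 [[-1461.824, -1411.049, -156.218], [-54.281, 10.861, 47.624], [0.046, 0.058, 0.069]]
top caps 120 ((-92.16677856445312, -0.25918006896972656), (44.29706954956055, 61.01799011230469), 89.88778686523438) 0.09787604397037236
top handle 46 ((-119.00540161132812, 0.40390968322753906), (61.09517288208008, 17.37210464477539), 89.55569458007812) 0.05572273165901147
```

>>> send_rows([
  [0, 0.8, -0.12, 0, 0, 0, 0.24],
  [0, 0.8, -0.12, 0, 0, 0, 0.24],
  [0, 0.8, -0.12, 0, 0, 0, 0.24],
  [0, 0.8, -0.1, 0, 0, 0, 0.24],
  [0, 0.8, 0, 0, 0, 0, 0.24],
  [0, 0.7, 0, 0, 0, 0, 0.24],
  [0, 0.6, 0, 0, 0, 0, 0.24],
  [0, 0.4, 0, 0, 0, 0, 0.24],
  [0, 0, 0, 0, 0, 0, 0.24],
])

```text
time: 28.08
eef_pos: [0.4687, 0.079, 0.1129]
tool_rot: [3.14, 0.0, 2.941]
force: [-0.1, -0.8, 0.2]
width: 0.0204
finger_force: 0.3
```

```bash
python3 chk.py | grep -v -e ram -e grip -e knob
```

```text
t 28.08 tcp press mm [-131.3    0.4  112.9] rpy deg [1.7993e+02 1.0000e-02 1.6849e+02] F press [-0.8 -0.1  0.2] w 0.0204 ff 0.3 q [ 0.1   0.76 -0.48  2.13  0.84  0.44  0.32]
handle 174 [[-1464.807, -1420.765, -126.167], [-57.905, 11.572, 47.651], [0.046, 0.058, 0.069]]
top caps 13 ((-64.554443359375, -0.5249099731445312), (40.30177688598633, 6.344243049621582), 89.65709686279297) 0.09857277994804292
```

>>> send_rows([
  [0, 0.3, 0, 0, 0, 0, 0.24],
  [0, 0.3, 0, 0, 0, 0, 0.24],
  [0, 0.2, 0, 0, 0, 0, 0.24],
  [0, 0.2, 0, 0, 0, 0, 0.24],
  [0, 0, 0, 0, 0, 0, 0.24],
  [0, 0, 0, 0, 0, 0, 0.24],
])

```text
time: 28.68
eef_pos: [0.47, 0.086, 0.1127]
tool_rot: [-3.138, -0.001, 2.938]
force: [-0.9, -7.7, 0.8]
width: 0.0204
finger_force: 0.0
```

```bash
python3 -c "
from h import *
st()"
```

```text
t 28.68 tcp press mm [-124.1    0.6  112.7] rpy deg [-1.7981e+02 -5.0000e-02  1.6833e+02] F press [-7.8 -0.7  0.8] w 0.0204 ff 0.0 q [ 0.08  0.76 -0.48  2.12  0.83  0.45  0.31]
```

>>> send_rows([
  [0, 0.2, 0, 0, 0, 0, 0.24],
  [0, 0.2, 0, 0, 0, 0, 0.24],
  [0, 0, 0, 0, 0, 0, 0.24],
  [0, 0, 0, 0, 0, 0, 0.24],
])

```text
time: 29.02
eef_pos: [0.4695, 0.0862, 0.112]
tool_rot: [-3.131, -0.003, 2.935]
force: [-2.6, -14.8, 0.8]
width: 0.0207
finger_force: 0.0
```

```bash
python3 -c "
from h import *
st()"
```

```text
t 29.02 tcp press mm [-124.     1.1  112. ] rpy deg [-179.4    -0.18  168.14] F press [-15.   -0.4   0.8] w 0.0207 ff 0.0 q [ 0.07  0.77 -0.48  2.12  0.83  0.46  0.3 ]
```

The rack meets a hard stop at 15 N. The TCP reading is about 5 mm short of what I expected, so I'll lift off and measure.

>>> send_rows([
  [0, -0.6, 0, 0, 0, 0, 0.4],
  [0, 0, 0, 0, 0, 0, 0.4],
  [0, 0, 0, 0, 0, 0, 0.4],
  [0, 0, -2, 0, 0, 0, 0.4],
  [0, 0, -3, 0, 0, 0, 0.4],
  [0, 0, -3, 0, 0, 0, 0.4],
  [0, -3, -3, 0, 0, 0, 0.4],
  [0, -4, 0, 0, 0, 0, 0.4],
  [0, -4, 0, 0, 0, 0, 0.4],
  [0, -4, 0, 0, 0, 0, 0.4],
  [0, 0, 0, 0, 0, 0, 0.4],
])

```text
time: 29.93
eef_pos: [0.4382, -0.0683, 0.2219]
tool_rot: [-3.137, -0.002, 2.929]
force: [-0.4, 0.3, -0.1]
width: 0.0345
finger_force: 0.0
```

Run:
```python
from h import *
st()
for n in('top','side'):
    d,R,t=cam(n);W=cloud(d,R,t);Z=W[...,2];im=d['image'].astype(int)
    q=W-np.r_[O,0]; px=q[...,:2]@PX*1e3; py=q[...,:2]@PY*1e3
    k=(px>-150)&(px<-100)&(abs(py)<36)&(Z>.069)&(Z<.082); print(n,"handle top",k.sum(),cv2.minAreaRect(np.c_[px[k],py[k]].astype(np.float32)) if k.any() else 0,np.median(Z[k]) if k.any() else 0)
    k=(px>-150)&(px<-60)&(abs(py)<34)&(im[...,0]-im[...,1]>25)&(Z>.06)
    if k.any(): print(n,"caps",k.sum(),px[k].min(),py[k].mean(),Z[k].max())
    k=(abs(py)<60)&(abs(Z-.212)<.004)&(px>-60)&(px<160); print(n,"head",k.sum(),np.percentile(px[k],[1,99]),np.percentile(py[k],[1,99]))
    k=(abs(py)<16)&(abs(Z-.270)<.004)&(px>-20)&(px<20); print(n,"ramtop",k.sum(),cv2.minAreaRect(np.c_[px[k],py[k]].astype(np.float32)))
    k=(abs(py)<70)&(px>-90)&(px<-64)&(abs(Z-.018)<.004); 
    if n=='top': cv2.imwrite('pics/r2.png',cv2.convertScaleAbs(cv2.resize(d['image'][185:285,200:330],(780,600),interpolation=cv2.INTER_CUBIC),alpha=1.6))
```

```text
t 29.93 tcp press mm [-281.7    0.7  221.9] rpy deg [-1.7973e+02 -9.0000e-02  1.6780e+02] F press [ 0.2  0.4 -0.1] w 0.0345 ff 0.0 q [ 0.59  0.56 -0.72  2.14  0.62  0.66  0.79]
top handle top 83 ((-127.63239288330078, 0.9589691162109375), (59.19844055175781, 11.580368041992188), 89.78881072998047) 0.07452325037477485
top caps 6 -62.76944729902675 -0.3111577740971576 0.10035900283057268
top head 956 [-20.48967107 133.15464404] [-46.30213092  28.26524492]
top ramtop 52 ((1.4422712326049805, -0.47145938873291016), (23.435588836669922, 23.821794509887695), 87.5540771484375)
side handle top 76 ((-127.36300659179688, 2.684833526611328), (17.436786651611328, 58.94116973876953), 2.1658272743225098) 0.07405532225189237
side head 741 [-13.46132462 133.64696217] [-41.08662802  30.83325085]
side ramtop 34 ((0.39215850830078125, 2.22762393951416), (26.859882354736328, 25.648225784301758), 7.586825370788574)
```

View pics/r2.png

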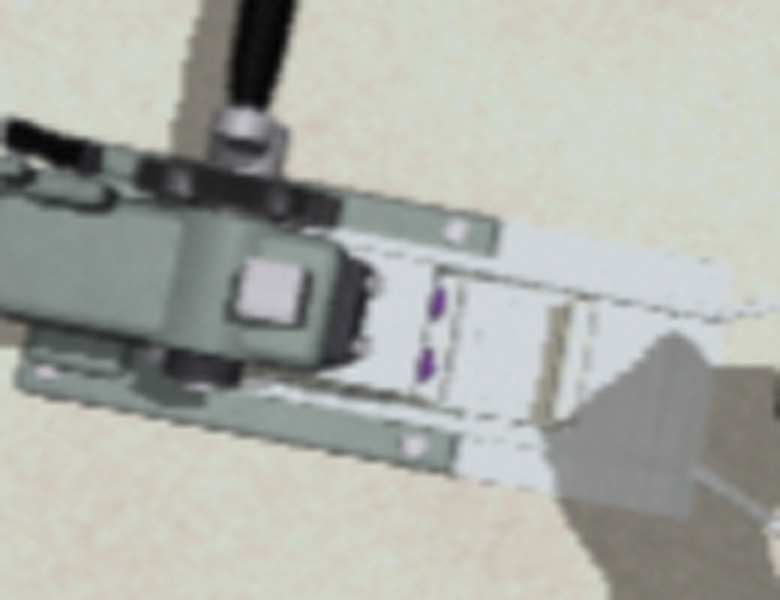

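The handle top centre measures press x -127.6 against an expected -123, so the rack seems about 4 mm short. I'll check whether the tray is level before pushing again.

Run:
```python
from h import *
d,R,t=cam('top');W=cloud(d,R,t);Z=W[...,2]*1e3
q=W-np.r_[O,0]; px=q[...,:2]@PX*1e3; py=q[...,:2]@PY*1e3
def fit(n,k):
    A=np.c_[px[k],py[k],np.ones(k.sum())]; c,_,_,_=np.linalg.lstsq(A,Z[k],rcond=None); print(n,k.sum(),"slope x,y",c[:2].round(4),"z med",np.median(Z[k]).round(1),"px",np.percentile(px[k],[1,99]).round(1),"py",np.percentile(py[k],[1,99]).round(1),"rms",np.std(Z[k]-A@c).round(2))
fit("tray",(px>-112)&(px<-72)&(abs(py)<28)&(Z>18)&(Z<36))
fit("table",(px>-60)&(px<60)&(py>90)&(py<140)&(Z<10))
fit("base",(px>-70)&(px<-20)&(abs(py-55)<8)&(Z<30)&(Z>4))
fit("ramp",(px>-190)&(px<-140)&(abs(py+52)<10)&(Z<25))
fit("head",(px>0)&(px<120)&(abs(py)<20)&(abs(Z-212)<6))
k=(px>-170)&(px<-60)&(abs(py)<10)&(Z>0)
o=np.argsort(px[k]); print(np.c_[px[k][o],Z[k][o]][::6].round(0).astype(int).tolist())
# ramp foot edge
```

```text
tray 254 slope x,y [0.03   0.0057] z med 26.5 px [-111.6  -72.5] py [-27.2  27.5] rms 3.12
table 659 slope x,y [-0.0006 -0.0035] z med -0.0 px [-58.9  58.4] py [ 90.5 139.3] rms 3.07
base 90 slope x,y [-0.0775 -0.1113] z med 19.1 px [-69.3 -20.4] py [47.3 62.7] rms 3.41
ramp 104 slope x,y [0.1998 0.0689] z med 4.8 px [-189.2 -141. ] py [-61.6 -42.5] rms 3.19
head 572 slope x,y [-0.0236 -0.0041] z med 212.4 px [  2.3 119.3] py [-19.6  19.7] rms 2.52
[[-170, 8], [-167, 10], [-164, 6], [-161, 9], [-159, 7], [-156, 5], [-153, 7], [-150, 6], [-147, 6], [-145, 5], [-142, 14], [-139, 13], [-136, 10], [-133, 78], [-131, 75], [-129, 78], [-126, 76], [-124, 75], [-121, 33], [-118, 22], [-115, 29], [-113, 27], [-111, 22], [-108, 26], [-105, 24], [-102, 21], [-100, 32], [-97, 26], [-94, 32], [-92, 27], [-89, 24], [-87, 32], [-84, 23], [-81, 31], [-79, 25], [-76, 26], [-73, 25], [-70, 26], [-68, 54], [-66, 56], [-64, 59], [-61, 57]]
```

Run:
```python
from h import *
d,R,t=cam('top');K=d["K"];C=-R.T@t
def ray(c,z):
    p=(np.array(c)+.5)/6-.5+[200,185]; w=R.T@np.linalg.inv(K)@np.r_[p,1]; return press(C+w*(z-C[2])/w[2])
for n,c,z in [("handle",(556,362),.076),("edgeU",(497,235),.018),("edgeL",(458,460),.018),("footU",(730,285),0),("footL",(690,515),0),("ram",(270,291),.27),("crank/bolts",(413,446),.012)]: print(n,ray(c,z))
# subpixel handle profile along press x in image at z .076
g=d["image"].astype(float).mean(-1)
for z,ys,xs in ((.076,range(-22,23,2),np.arange(-150,-100,1.)),(.018,list(range(-62,-48,2))+list(range(48,63,2)),np.arange(-95,-65,1.)),(.27,range(-8,9,2),np.arange(-20,21,1.))):
    prof=[]
    for x in xs:
        P=np.array([np.r_[O+x/1e3*PX+y/1e3*PY,z] for y in ys]); c=(P@R.T+t)@K.T; uv=(c[:,:2]/c[:,2:]).astype(np.float32)
        prof.append(np.median(cv2.remap(g.astype(np.float32),uv[:,None,0],uv[:,None,1],cv2.INTER_LINEAR)))
    print(z,xs[0],np.round(prof).astype(int).tolist())
```

```text
handle [-120.7    2.6   76. ]
edgeU [-80.2 -56.   18. ]
edgeL [-81.3  57.6  18. ]
footU [-200.1  -53.2    0. ]
footL [-200.2   64.1    0. ]
ram [  0.5  -0.4 270. ]
crank/bolts [-57.7  54.8  12. ]
0.076 -150.0 [103, 110, 116, 122, 127, 129, 130, 131, 132, 132, 132, 129, 126, 123, 120, 119, 118, 119, 125, 129, 132, 132, 131, 128, 123, 117, 109, 100, 93, 89, 88, 90, 91, 93, 98, 103, 110, 117, 124, 130, 132, 133, 133, 133, 133, 133, 133, 133, 133, 133]
0.018 -95.0 [133, 133, 133, 133, 133, 133, 133, 133, 132, 132, 130, 126, 122, 117, 107, 97, 89, 81, 82, 85, 85, 88, 90, 92, 92, 92, 92, 93, 94, 97]
0.27 -20.0 [84, 83, 80, 72, 63, 53, 51, 61, 73, 88, 103, 114, 119, 122, 123, 123, 123, 123, 123, 123, 123, 123, 123, 123, 123, 123, 123, 122, 122, 119, 115, 107, 97, 84, 70, 64, 64, 68, 75, 83, 87]
```

All the readings agree the rack is about 5 mm short. The 15 N was most likely the gripper linkage meeting the plate edge, because finger_force stayed at 0. I'll turn the tool 90° and push the handle's back face with both fingertips, which keeps the linkage clear of the plate.

>>> send_rows([
  [0, 0, 0, 0, 0, 6.88, 0.3],
  [0, 0, 0, 0, 0, 6.88, 0.3],
  [0, 0, 0, 0, 0, 6.88, 0.3],
  [0, 0, 0, 0, 0, 6.88, 0.3],
  [0, 0, 0, 0, 0, 6.88, 0.3],
  [0, 0, 0, 0, 0, 6.88, 0.3],
  [0, 0, 0, 0, 0, 6.88, 0.3],
  [0, 0, 0, 0, 0, 6.88, 0.3],
  [0, 0, 0, 0, 0, 6.88, 0.3],
  [0, 0, 0, 0, 0, 6.88, 0.3],
  [0, 0, 0, 0, 0, 6.88, 0.3],
  [0, 0, 0, 0, 0, 6.88, 0.3],
  [0, 0, 0, 0, 0, 6.88, 0.3],
  [0, 0, 0, 0, 0, 0, 0.3],
  [0, 0, 0, 0, 0, 0, 0.3],
])

```text
time: 31.38
eef_pos: [0.4408, -0.0585, 0.2225]
tool_rot: [3.141, -0.001, 1.386]
force: [0.2, 0.1, 0.3]
width: 0.0257
finger_force: 0.0
```

>>> send_rows([
  [2.6, 0, 1, 0, 0, 0, 0.3],
  [2.6, 0, 2, 0, 0, 0, 0.3],
  [2.6, 0, 2, 0, 0, 0, 0.3],
  [2, 0, 2, 0, 0, 0, 0.3],
  [0, 0, 2, 0, 0, 0, 0.3],
  [0, 0, 1.5, 0, 0, 0, 0.3],
  [0, 0, 0.5, 0, 0, 0, 0.3],
  [0, 0, 0, 0, 0, 0, 0.3],
  [0, 0, 0, 0, 0, 0, 0.3],
])

```text
time: 32.13
eef_pos: [0.4589, 0.0359, 0.1126]
tool_rot: [-3.142, -0.001, 1.381]
force: [-0.2, -0.5, 0.2]
width: 0.0255
finger_force: 0.0
```

```bash
python3 -c "
from h import *
st()"
```

```text
t 32.13 tcp press mm [-175.4    1.3  112.6] rpy deg [-1.80e+02 -3.00e-02  7.91e+01] F press [-0.5  0.   0.2] w 0.0255 ff 0.0 q [-0.05  0.71 -0.14  2.18  0.34  0.27 -0.66]
```

>>> send_rows([
  [0.8, 0, 0.2, 0, 0, 0.7, 0.3],
  [0.8, 0.05, 0.2, 0, 0, 0, 0.3],
  [0.8, 0, 0, 0, 0, 0, 0.3],
  [0.3, 0, 0, 0, 0, 0, 0.3],
  [0.3, 0, 0, 0, 0, 0, 0.3],
  [0.2, 0, 0, 0, 0, 0, 0.3],
  [0, 0, 0, 0, 0, 0, 0.3],
  [0, 0, 0, 0, 0, 0, 0.3],
])

```text
time: 32.8
eef_pos: [0.4655, 0.0665, 0.1084]
tool_rot: [-3.141, 0.0, 1.366]
force: [-0.6, -2.6, 0.8]
width: 0.0255
finger_force: 0.0
```

```bash
python3 -c "
from h import *
st()"
```

```text
t 32.8 tcp press mm [-144.1    1.   108.4] rpy deg [-1.7999e+02  2.0000e-02  7.8280e+01] F press [-2.7  0.   0.8] w 0.0255 ff 0.0 q [-0.12  0.73 -0.13  2.15  0.31  0.28 -0.71]
```

>>> send_rows([
  [0.2, 0, 0, 0, 0, 0, 0.3],
  [0.2, 0, 0, 0, 0, 0, 0.3],
  [0, 0, 0, 0, 0, 0, 0.3],
  [0, 0, 0, 0, 0, 0, 0.3],
])

```text
time: 33.13
eef_pos: [0.4662, 0.0703, 0.1083]
tool_rot: [-3.141, 0.001, 1.366]
force: [-2.1, -4.6, 1.2]
width: 0.026
finger_force: 0.0
```

```bash
python3 -c "
from h import *
st()"
```

```text
t 33.13 tcp press mm [-140.3    1.1  108.3] rpy deg [-1.7996e+02  5.0000e-02  7.8270e+01] F press [-4.9  1.1  1.2] w 0.026 ff 0.0 q [-0.12  0.73 -0.13  2.15  0.31  0.28 -0.72]
```

Contact is at about -144, and the rack now moves with 3–5 N. I'll keep going to a firm stop.

>>> send_rows([
  [0.2, 0, 0, 0, 0, 0, 0.3],
  [0.2, 0, 0, 0, 0, 0, 0.3],
  [0, 0, 0, 0, 0, 0, 0.3],
  [0, 0, 0, 0, 0, 0, 0.3],
])

```text
time: 33.47
eef_pos: [0.4656, 0.0709, 0.1082]
tool_rot: [-3.138, 0.006, 1.363]
force: [-2.9, -12.4, 4.6]
width: 0.026
finger_force: 0.0
```

>>> send_rows([
  [0.2, 0, 0, 0, 0, 0, 0.3],
  [0.1, 0, 0, 0, 0, 0, 0.3],
  [0, 0, 0, 0, 0, 0, 0.3],
  [0, 0, 0, 0, 0, 0, 0.3],
])

```text
time: 33.8
eef_pos: [0.4653, 0.0713, 0.1082]
tool_rot: [-3.136, 0.01, 1.36]
force: [-3.9, -17.7, 7.4]
width: 0.0259
finger_force: 0.0
```

```bash
python3 -c "
from h import *
st()"
```

```text
t 33.8 tcp press mm [-139.5    2.2  108.2] rpy deg [-179.7     0.59   77.95] F press [-18.2   0.2   7.4] w 0.0259 ff 0.0 q [-0.13  0.73 -0.12  2.15  0.3   0.29 -0.73]
```

It meets a firm stop at -139.5, against about -140 predicted for home. I'll back off, retract and verify.

>>> send_rows([
  [-0.4, 0, 0, 0, 0, 0, 0.3],
  [-0.5, 0, 0, 0, 0, 0, 0.3],
  [-1.5, 0, 0, 0, 0, 0, 0.3],
  [-2, 0, -1, 0, 0, 0, 0.3],
  [-2, 0, -3, 0, 0, 0, 0.3],
  [-3, 0, -3, 0, 0, 0, 0.3],
  [-3, 0, -3, 0, 0, 0, 0.3],
  [-3, 0, -2, 0, 0, 0, 0.3],
  [-3, 0, 0, 0, 0, 0, 0.3],
  [0, 0, 0, 0, 0, 0, 0.3],
  [0, 0, 0, 0, 0, 0, 0.3],
])

```text
time: 34.72
eef_pos: [0.4314, -0.1025, 0.2278]
tool_rot: [3.139, -0.001, 1.364]
force: [0.2, 1.2, -0.6]
width: 0.0255
finger_force: 0.0
```

```bash
python3 chk.py
python3 - <<'E'
from h import *
import pickle
W=0
for i in range(4):
    d,R,t=cam('top'); W=W+cloud(d,R,t)/4
Z=W[...,2]; q=W-np.r_[O,0]; px=q[...,:2]@PX*1e3; py=q[...,:2]@PY*1e3
k=(px>-150)&(px<-100)&(abs(py)<36)&(Z>.069)&(Z<.082); print(k.sum(),cv2.minAreaRect(np.c_[px[k],py[k]].astype(np.float32)),np.median(Z[k]))
d0=pickle.load(open('top0.pkl','rb'))[0]['image'].astype(int); D=abs(d['image'].astype(int)-d0).max(-1)
for n,(u0,u1,v0,v1) in dict(foam=(368,422,120,172),bottle=(150,190,172,208),glove=(115,182,240,335)).items(): print(n,(D[v0:v1,u0:u1]>30).mean().round(3))
E
```

```text
t 34.72 tcp press mm [-316.6    0.5  227.8] rpy deg [ 1.7984e+02 -5.0000e-02  7.8120e+01] F press [ 1.3  0.  -0.6] w 0.0255 ff 0.0 q [ 0.4   0.48 -0.32  2.15  0.28  0.55 -0.33]
knob 48 [[156.929, 164.787, 171.121], [-47.702, -39.498, -32.886], [0.29, 0.298, 0.305]]
grip 205 [[19.571, 29.253, 35.597], [-162.554, -117.575, -76.783], [0.272, 0.282, 0.288]]
ram 197 [[-11.182, 7.38, 14.413], [-11.336, 5.242, 13.822], [0.227, 0.253, 0.269]]
handle 19 [[-1395.349, -123.082, -120.107], [-58.325, 8.305, 33.71], [0.047, 0.057, 0.068]]
top handle 86 ((-121.4757080078125, 2.513568878173828), (58.99244689941406, 11.559938430786133), 89.8239517211914) 0.07526527741972625
84 ((-121.4605712890625, 2.360353469848633), (58.4520263671875, 11.577037811279297), 89.87338256835938) 0.075918720446089
foam 0.0
bottle 0.046
glove 0.0
```

The rack's handle now sits at press x -121.5 (home is -123 ± 2), square and level. The pawl and crank are where they should be and the bystanders haven't moved. I'll hand the job in.

```bash
python3 -c "
from rig import sign_off
print(sign_off())"
```

```text
the job is handed in; nothing more can be done
None
```

The job is handed in with no verdict returned: the pawl measured on its rest pin, the crank at its stop with the plate up, the rack home against the back stop and released, and the bystanders unmoved, at about 35 s of the 70 s limit.

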